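# Hold a work shuttle home in the sprung filing jig

### The arm

A 7-joint arm with a two-finger parallel gripper is mounted at the origin on the work surface. World frame = base frame: x ahead of the robot, y to its left, z up, the work surface at z = 0. Lengths are in m, angles in rad, forces in N, time in s.
With the tool pointing down it reaches from about 0.4 to 0.85 m from the base axis. Payload 10.4 kg.
Tool frame: the origin (TCP) lies at the very end of the fingers, on their centre line; the grasp point (between the pads) lies 19 mm behind it; z points along the fingers, y is the line along which they close (so a half turn about z gives the same grasp; the last joint's range is limited). The gripper opens to 85 mm and grips with 20 to 120 N. Pads are 22 mm wide; open, the fingers measure 114 mm over their backs; the gripper's body (76 mm by 85 mm) begins 54 mm behind the grasp point. The pads swing forward as they close: fully open they stand 13 mm farther back than shut.
Start: joints at [-1.162, 0.332, -0.065, 1.46, 0.022, 1.35, -0.088], TCP at [0.262, 0.568, 0.231] pointing down, gripper open.
Joint ranges: [-2.6, 2.6], [-0.5, 2.12], [-1.47, 1.34], [0.16, 2.42], [-1.27, 4.41], [0.06, 2.06], [-2.6, 2.6]. Speed limits (rad/s): [2.22, 2.22, 2.79, 2.79, 3.14, 3.14, 3.14].

### API

Orientations are given as a unit quaternion [x, y, z, w].
In Python, from workcell import * gives the robot as it stands.
- The arm moves only by the tool step_arm, never from a script. Its argument "commands" is one flat list of numbers, 7 for each row, row after row: the finger opening in mm, from 0 to 85.4, then the shift along the world's x, y, z as a fraction of full scale, then the turn, a rotation vector about the world's x, y, z as a fraction of full scale. A call has exactly 10 rows; each row is the pose to reach, as a shift and turn from the pose commanded when the call began, turning the shorter way round; what a row does not reach only later rows make up. Full scale, the value 1, is 0.6 m for a shift and pi rad for a turn. A row lasts 1/8 s, in which the tool goes at most 62.5 mm and 10.7 degrees, less where a joint would pass 70% of its speed; a pose out of reach is approached as far as the arm can. A call with a number of a shift or a turn outside -1 to 1 is refused whole. A call with a gripper value outside its range is refused whole. The fingers move at their own pace and stop on an object; "squeeze" is the grip in N (left out, the last holds). Time passes only in rows, so rows that repeat a pose let the fingers close, or fill a call up. It gives the time, the measured TCP pose, the force, the opening and the grip force at its end, in the units of the state.
- get_obs(): the state, without advancing time (a new reading comes with each control period).
- camera(name): name is "scene" or "top" or "wrist"; returns the picture (400x640x3 uint8, red, green, blue); there is no depth.
- camera_params(name): a dict with "mtx" (3x3 intrinsics, pixels), "extrinsics" (4x4, takes a point from world to camera coordinates); the wrist camera has in their place "tool_from_camera" (4x4, takes a point from camera to tool coordinates, whose origin is the TCP and whose axes are the flange's). Camera axes: x right, y down, z forward; pixel columns grow to the right and rows downward; lengths in m; the calibration is good to about 2 mm. A picture is of the moment at which its call begins: read the wrist's pose just before it. camera_params takes no time and is no camera call.
- hand_in(): hands the job in; it is judged then, once.
The state is a dict: "clock": time; "joint_pos": joint angles; "joint_velocities": joint speeds; "tau": joint torques, N m; "position": TCP position; "ee_rot": TCP orientation; "ft_force": force on the tool from outside, world axes, zero at the start; "torque": the same for the moment, N m; "grip_width": opening from 0.0 (shut) to 1.0 (fully open); "grasp_force": force on a finger pad.
Only numpy, scipy, OpenCV 4.12 (cv2) and the standard library are available. Lean on these libraries where they do the work, as an engineer would, in place of code of your own. Each camera call takes 0.05 s, during which the arm holds its last target. There are 200 camera calls.

### The job

Pick up the small work shuttle (the wooden sole with steel jaws gripping a silver casting) and set it flat in the channel of the filing jig, clear of the jig's stop, with its length along the channel. Then slide it along the channel against the sprung plunger until its end bears squarely and firmly on the hard steel stop, and finish while still holding it pressed there so that it can be filed; use no more than a firm hand's push, and leave the file, the steel block and the jar where they are.

Things in the scene. Friction and masses are not known exactly. Their poses are not given: they have to be found in the camera images.
- shuttle: Loose work shuttle, about 0.4 kg, lying flat. Wooden sole 80 (x) x 34 (y) x 18 high; along its middle, steel jaws 80 (x) x 24 (y), flush with the sole's ends, with flat sides from 18 to 46 mm above the underside: grip them across the 24 mm. A silver flower sticks up to 63 mm. Origin: centre of the underside, z up. Same both ways round: either end may meet the plunger. Its x starts within 0.7 rad of world x.
- jig: Fixed filing jig. Dark wooden base, x -100 to +120 mm, 110 wide, 15 high; its top is the bed, with a slippery white liner in the channel. Origin: underside, on the centre line; z up; x runs along the channel to the stop, away from the robot (within 0.4 rad). Two aluminium rails, x -90 to +60, 12 mm above the bed, leave a channel 42 mm wide centred on y = 0, open at -x. A steel headstock at +x is 59 mm high above the bench.
- channel (a point): Point on the bed on the channel's centre line, at jig x = -25 mm, 15 mm above the bench, axes as the jig's. A shuttle centred here lies in the channel with its nose 31 mm short of the plunger face and 45 mm short of the stop.
- stop: The hard stop: two fixed steel cheeks, 8 to 21 mm either side of the centre line, 44 mm high above the bed, with the plunger between them. Origin: on the bed, on the centre line, in the plane of the stop face (jig x = +60 mm), axes as the jig's. A shuttle fully home has its origin 40 mm before this point.
- plunger_face (a point): Centre of the flat round face (13 mm across) of the sprung steel plunger that looks along jig -x, 28 mm above the bed. At rest it stands 14 mm proud of the stop face; it moves back along jig +x.
- plunger (a joint): Travel of the plunger in m: 0 at rest (fully out), 0.014 when its face is flush with the stop face (shuttle home). Spring force about 3 N at 0 rising to about 9 N at 0.014; it pushes the shuttle back if let go.
- file: Bystander: hand file with a round wooden handle, 275 mm long, 26 mm thick, lying on the bench beyond the work. Origin near its middle, on the underside.
- bench_block: Bystander: loose square steel block, 52 x 52 x 20 mm, between the jig and the shuttle. Origin: centre of the underside.
- jar: Bystander: closed glass jar 56 mm across, 60 mm high, beyond the work. Origin: centre of the underside.
Things that resemble listed ones, but are neither listed nor needed, are in the scene too. What is shaped like the shuttle but yellow is not meant.

How it is judged:
By the outcome, as a careful person would: the job done as asked, in the order asked, and still so for the second after the job is handed in, while the arm keeps its last pose, push and grip.
It also fails if it takes over 64 s, if anything falls off the work surface, if the arm or the gripper's body presses on something with over 40 N, if the wrist force passes 120 N, or if a joint passes its speed limit or range.

## Working session

There is one attempt and no reset: what is moved stays moved. The work goes in short steps, Python scripts to look and compute and a tool call to move; the robot and the scene stay as the last step left them, time stands still between calls to the robot, and variables do not carry over. Pictures are saved under pics/ and viewed, at most 10 in all, crops included, and the job is handed in when it is done.

Besides the shell and the picture viewer there is one more tool, called after ">>>" as name(argument=value, ...), one argument or row to a line, values as JSON. step_arm: Moves the arm, as the interface text tells. Its arguments: {"type":"object","properties":{"commands":{"type":"array","items":{"type":"number"}},"squeeze":{"type":"number"}},"required":["commands"]}

```bash
mkdir -p pics; ls
python3 - <<'E'
from workcell import *
import cv2
o=get_obs(); print(o)
for n in("top","scene"):
    cv2.imwrite(f"pics/{n}0.png",camera(n)[:,:,::-1]); print(camera_params(n))
print(camera_params("wrist"))
E
```

```text
pics
{'clock': 0.0, 'joint_pos': array([-1.16159968,  0.33284444, -0.06467822,  1.46096203,  0.02159549,
        1.34990766, -0.0884807 ]), 'joint_velocities': array([-0.00051432, -0.00089077,  0.00083342, -0.00133291, -0.00086835,
        0.00022678,  0.0005022 ]), 'tau': array([-2.07289268e-04, -6.25451303e+01,  4.87621897e-02, -3.91600013e+01,
        1.61137880e-02,  9.92088433e-03,  4.44025488e-06]), 'position': array([0.2614188 , 0.56727577, 0.23052313]), 'ee_rot': array([ 2.14215578e-01,  9.76786147e-01, -7.03322507e-04, -1.18013946e-04]), 'ft_force': array([-0.38123088,  0.18619301, -0.35769274]), 'torque': array([-0.00340241,  0.00955989,  0.01066292]), 'grasp_force': 0.0, 'grip_width': 0.9966977366102965}
{'mtx': array([[407.06325929,   0.        , 324.28246333],
       [  0.        , 407.06325929, 203.79211653],
       [  0.        ,   0.        ,   1.        ]]), 'extrinsics': array([[ 0.00318025, -0.99984686,  0.01720893, -0.05403776],
       [-0.99168845, -0.00536685, -0.12855045,  0.63154255],
       [ 0.12862312, -0.01665707, -0.99155365,  0.94913749],
       [ 0.    
[... 295 characters left out ...]
0.45974693,  0.71703207, -0.52392534, -0.22382921],
       [-0.28026536, -0.44266876, -0.85176035,  1.09424882],
       [ 0.        ,  0.        ,  0.        ,  1.        ]])}
{'mtx': array([[322.32796438,   0.        , 318.81053186],
       [  0.        , 322.32796438, 195.4472823 ],
       [  0.        ,   0.        ,   1.        ]]), 'tool_from_camera': array([[-7.26039322e-04, -9.61668882e-01, -2.74212389e-01,
         6.85436748e-02],
       [ 9.99999698e-01, -6.22043055e-04, -4.66206702e-04,
         6.85435490e-04],
       [ 2.77764566e-04, -2.74212644e-01,  9.61669043e-01,
        -1.42217831e-01],
       [ 0.00000000e+00,  0.00000000e+00,  0.00000000e+00,
         1.00000000e+00]])}
```

View pics/top0.png

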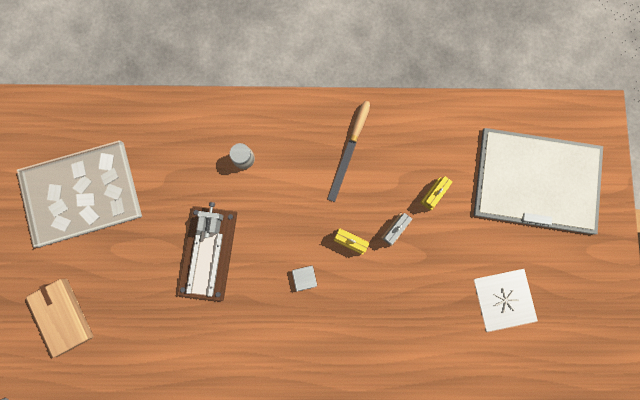

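View pics/scene0.png

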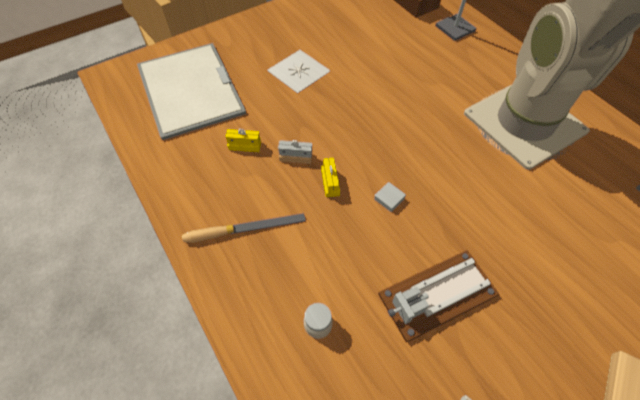

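The top view shows the grey shuttle at about (397,229) between two yellow decoys, the block at (303,279), and the jig at (207,255) with its headstock toward (208,215). The jar is at (241,157) and the file at (345,150). I'll enlarge the shuttle and jig.

```bash
cat > h.py <<'E'
import numpy as np, cv2
from workcell import *
from scipy.spatial.transform import Rotation as R
def ext(name,o=None):
    p=camera_params(name)
    if name!="wrist": return p["mtx"],p["extrinsics"]
    T=np.eye(4);T[:3,:3]=R.from_quat(o["ee_rot"]).as_matrix();T[:3,3]=o["position"]
    return p["mtx"],np.linalg.inv(T@p["tool_from_camera"])
def world(px,z,M):
    K,E=M; d=E[:3,:3].T@np.linalg.solve(K,[px[0],px[1],1]); c=-E[:3,:3].T@E[:3,3]
    return c+d*(z-c[2])/d[2]
def proj(P,M):
    K,E=M; q=(E[:3,:3]@np.asarray(P).T).T+E[:3,3]; q=q@K.T; return q[:,:2]/q[:,2:]
E
python3 - <<'E'
import cv2,numpy as np
im=cv2.imread("pics/top0.png")
a=cv2.resize(im[195:310,165:250],None,fx=5,fy=5,interpolation=cv2.INTER_CUBIC)[:575]
b=cv2.resize(im[195:260,365:430],None,fx=5,fy=5,interpolation=cv2.INTER_CUBIC)
c=np.zeros((575,325,3),np.uint8);c[:325]=b
cv2.imwrite("pics/crop.png",np.hstack([a,c]))
E
```

```text
(no output)
```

View pics/crop.png

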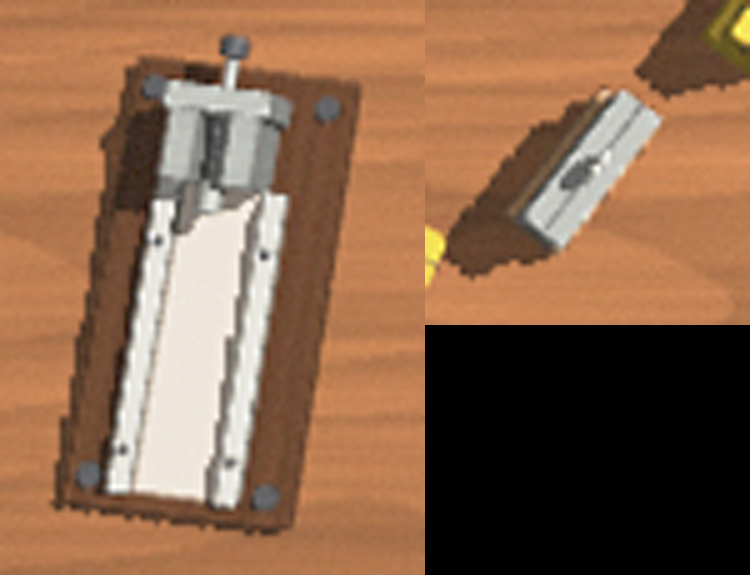

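Run:
```python
from h import *
M=ext("top")
f=lambda c,x0,z:np.array([world((x0+u/5-.4,195+v/5-.4),z,M) for u,v in c])
j=f([(60,503),(290,527),(360,85),(140,60)],165,.015)
s=f([(95,217),(135,250),(235,115),(197,90)],365,.046)
for n,q in(("jig",j),("sh",s)):
    print(n,q.round(3).tolist(),np.linalg.norm(np.roll(q,-1,0)-q,axis=1).round(3))
    d=q[2]+q[3]-q[0]-q[1];print(q.mean(0).round(4),"yaw",np.arctan2(d[1],d[0]))
d=j[2]+j[3]-j[0]-j[1];y=np.arctan2(d[1],d[0]);print("jig origin",j.mean(0)-.01*np.array([np.cos(y),np.sin(y),0]))
for n,p,z in(("block",(303,279),.02),("jar",(240,154),.06)): print(n,world(p,z,M))
print(R.from_quat(get_obs()["ee_rot"]).as_matrix().round(3))
```

```text
jig [[0.411, 0.304, 0.015], [0.4, 0.193, 0.015], [0.614, 0.166, 0.015], [0.626, 0.275, 0.015]] [0.111 0.216 0.11  0.217]
[0.5128 0.2344 0.015 ] yaw -0.1291127149923231
sh [[0.549, -0.194, 0.046], [0.533, -0.213, 0.046], [0.599, -0.263, 0.046], [0.611, -0.244, 0.046]] [0.025 0.082 0.022 0.08 ]
[ 0.5729 -0.2285  0.046 ] yaw -0.6688964527693803
jig origin [0.5029328  0.23572047 0.015     ]
block [ 0.45031839 -0.00064583  0.02      ]
jar [0.74954051 0.15303635 0.06      ]
[[-0.908  0.418 -0.   ]
 [ 0.418  0.908 -0.001]
 [-0.    -0.001 -1.   ]]
```

The sizes agree with the given ones (jig 217×110, jaws 81×24). Next I move above the shuttle.

>>> step_arm(
  commands=[60,0.052,-0.093,-0.005,0,0,-0.0076,60,0.104,-0.186,-0.01,0,0,-0.0152,60,0.156,-0.28,-0.015,0,0,-0.0228,60,0.208,-0.373,-0.02,0,0,-0.0304,60,0.26,-0.466,-0.025,0,0,-0.038,60,0.312,-0.56,-0.03,0,0,-0.0456,60,0.364,-0.653,-0.035,0,0,-0.0532,60,0.416,-0.746,-0.04,0,0,-0.0608,60,0.468,-0.84,-0.045,0,0,-0.0684,60,0.52,-0.933,-0.05,0,0,-0.076],
  squeeze=60,
)

```text
clock: 1.35
position: [0.5661, 0.0206, 0.202]
ee_rot: [0.329, 0.944, 0.0, 0.0]
ft_force: [0.1, 1.0, -0.5]
grip_width: 0.701
grasp_force: 0.0
```

>>> step_arm(
  commands=[60,0,-0.08,0,0,0,0,60,0,-0.16,-0.02,0,0,0,60,0,-0.24,-0.04,0,0,0,60,0,-0.32,-0.06,0,0,0,60,0,-0.393,-0.08,0,0,0,60,0,-0.393,-0.1,0,0,0,60,0,-0.393,-0.1,0,0,0,60,0,-0.393,-0.1,0,0,0,60,0,-0.393,-0.1,0,0,0,60,0,-0.393,-0.1,0,0,0],
)

```text
clock: 2.6
position: [0.5658, -0.2129, 0.1425]
ee_rot: [0.329, 0.944, 0.0, 0.0]
ft_force: [0.9, -0.9, -0.6]
grip_width: 0.702
grasp_force: 0.0
```

Run:
```python
from h import *
import pickle
o=get_obs(); im=camera("wrist")[:,:,::-1]; pickle.dump(o,open("o1.pkl","wb"))
cv2.imwrite("pics/w1.png",im); print(o["clock"],o["position"],o["joint_pos"].round(2),R.from_quat(o["ee_rot"]).as_matrix().round(3),o["ft_force"])
print(proj([[.573,-.2285,.046]],ext("wrist",o)))
```

```text
2.6 [ 0.56582958 -0.21293536  0.14253702] [-0.13  0.38  0.52  1.65 -0.2   1.16  1.34] [[-0.784  0.621  0.001]
 [ 0.621  0.784  0.   ]
 [-0.001  0.001 -1.   ]] [ 0.85658859 -0.91315008 -0.60050615]
[[307.85807048 214.92465335]]
```

View pics/w1.png

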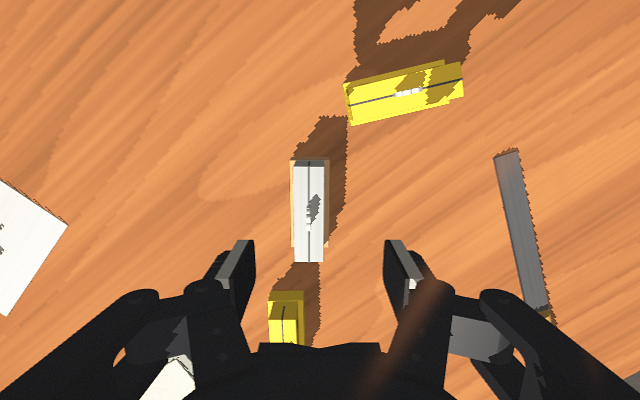

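The shuttle's jaws run straight down the image, with top corners at (295,160), (325,160), (324,262) and (295,262). The yellow decoys sit off its two ends, clear of where the fingers will go.

Run:
```python
from h import *
import pickle
o=pickle.load(open("o1.pkl","rb")); M=ext("wrist",o)
q=np.array([world(p,.046,M) for p in[(295,262),(324.5,262),(325.5,160),(295,160)]])
print(q.round(3),np.linalg.norm(np.roll(q,-1,0)-q,axis=1).round(4)); c=q.mean(0); d=q[2]+q[3]-q[0]-q[1]
y=np.arctan2(d[1],d[0]); print(c,y, "shift/0.6",(c-o["position"])[:2]/.6, "yaw tool y",np.arctan2(.784,.621)-np.pi/2)
```

```text
[[ 0.598 -0.262  0.046]
 [ 0.613 -0.243  0.046]
 [ 0.547 -0.191  0.046]
 [ 0.533 -0.209  0.046]] [0.0241 0.0842 0.0228 0.0842]
[ 0.57301418 -0.22636738  0.046     ] 2.4590515466663376 shift/0.6 [ 0.01197433 -0.02238669] yaw tool y -0.6699002554861397
```

>>> step_arm(
  commands=[60,0.012,-0.024,0,0,0,-0.004,60,0.012,-0.024,-0.05,0,0,-0.004,60,0.012,-0.024,-0.1,0,0,-0.004,60,0.012,-0.024,-0.14,0,0,-0.004,60,0.012,-0.024,-0.17,0,0,-0.004,60,0.012,-0.024,-0.19,0,0,-0.004,60,0.012,-0.024,-0.198,0,0,-0.004,60,0.012,-0.024,-0.198,0,0,-0.004,60,0.012,-0.024,-0.198,0,0,-0.004,60,0.012,-0.024,-0.198,0,0,-0.004],
)

```text
clock: 3.9
position: [0.5731, -0.2279, 0.0239]
ee_rot: [0.335, 0.942, 0.0, 0.0]
ft_force: [-0.1, -0.3, 0.4]
grip_width: 0.702
grasp_force: 0.0
```

>>> step_arm(
  commands=[40,0,0,0,0,0,0,30,0,0,0,0,0,0,20,0,0,0,0,0,0,10,0,0,0,0,0,0,10,0,0,0,0,0,0,10,0,0,0,0,0,0,10,0,0,0,0,0,0,10,0,0,0,0,0,0,10,0,0,0,0,0,0,10,0,0,0,0,0,0],
  squeeze=80,
)

```text
clock: 5.15
position: [0.5728, -0.228, 0.0237]
ee_rot: [0.335, 0.942, 0.0, 0.0]
ft_force: [-1.7, -0.7, 6.3]
grip_width: 0.259
grasp_force: 79.7
```

>>> step_arm(
  commands=[10,0,0,0.02,0,0,0,10,0,0,0.06,0,0,0,10,0,0,0.11,0,0,0,10,0,0,0.16,0,0,0,10,-0.01,0.05,0.2,0,0,0.012,10,-0.024,0.12,0.2,0,0,0.028,10,-0.039,0.19,0.2,0,0,0.044,10,-0.053,0.26,0.2,0,0,0.06,10,-0.067,0.33,0.2,0,0,0.076,10,-0.081,0.4,0.2,0,0,0.092],
)

```text
clock: 6.4
position: [0.5233, 0.0134, 0.1435]
ee_rot: [0.195, 0.981, -0.0, -0.0]
ft_force: [1.1, -0.2, -3.0]
grip_width: 0.262
grasp_force: 78.8
```

>>> step_arm(
  commands=[10,-0.014,0.07,0,0,0,0.016,10,-0.028,0.14,0,0,0,0.032,10,-0.042,0.21,0,0,0,0.048,10,-0.056,0.28,0,0,0,0.064,10,-0.068,0.34,0,0,0,0.076,10,-0.077,0.378,0,0,0,0.084,10,-0.077,0.378,0,0,0,0.084,10,-0.077,0.378,0,0,0,0.084,10,-0.077,0.378,0,0,0,0.084,10,-0.077,0.378,0,0,0,0.084],
)

```text
clock: 7.65
position: [0.4782, 0.2381, 0.1434]
ee_rot: [0.066, 0.998, -0.0, 0.0]
ft_force: [-0.0, 0.3, -3.3]
grip_width: 0.262
grasp_force: 78.9
```

Run:
```python
from h import *
import pickle
o=get_obs(); im=camera("wrist")[:,:,::-1]; pickle.dump(o,open("o2.pkl","wb"))
cv2.imwrite("pics/w2.png",cv2.resize(im,(800,500),interpolation=cv2.INTER_CUBIC)); cv2.imwrite("pics/w2raw.png",im);print(o["clock"],o["position"],o["joint_pos"].round(2),R.from_quat(o["ee_rot"]).as_matrix().round(3),o["ft_force"],o["torque"],o["grip_width"])
```

```text
7.65 [0.47818531 0.2380781  0.14336272] [-0.71  0.2   0.18  1.82 -0.04  1.12  0.93] [[-0.991  0.131  0.   ]
 [ 0.131  0.991 -0.   ]
 [-0.    -0.    -1.   ]] [-0.00484715  0.31268743 -3.30461083] [ 0.0025111  -0.01866554 -0.02199668] 0.2618467508471009
```

View pics/w2.png

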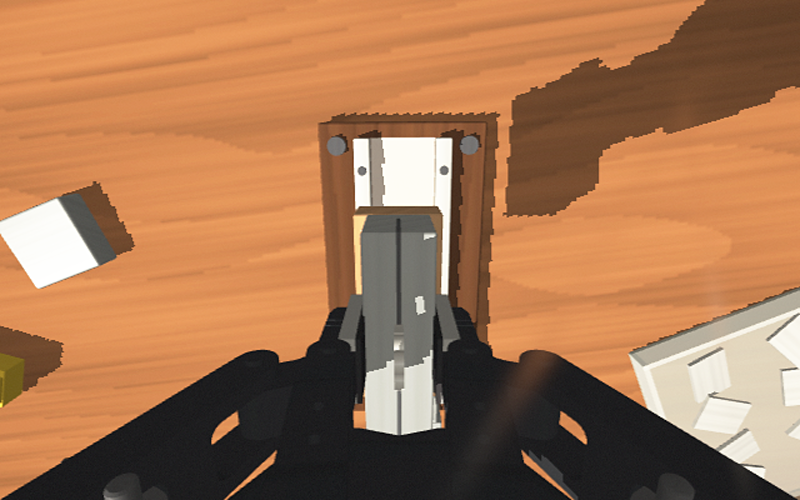

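The wrist view shows the held shuttle (jaw centre line at x≈399) over the channel's open end. The base's near corners are at (321,123) and (487,123), and the rails' outer ends at (354,139) and (452,139).

Run:
```python
from h import *
import pickle
o=pickle.load(open("o2.pkl","rb")); M=ext("wrist",o)
w=lambda p,z: world((p[0]/1.25,p[1]/1.25),z,M)
for n,ps,z in(("base",[(321,123),(487,123)],.015),("baseL",[(330,300)],.015),("baseR",[(482,340)],.015),("railouter",[(354,139),(452,139)],.027),("screws",[(362,171),(444,171)],.027),("boltheads",[(336,146),(469,146)],.018),
 ("jaw end top",[(363,232),(436,232)],.1434-.0237+.046),("sole end", [(357,214),(441,214)],.1434-.0237+.018)):
    q=np.array([w(p,z) for p in ps]); print(n,q.round(4).tolist(),q.mean(0).round(4), np.linalg.norm(q[0]-q[-1]).round(4))
    c=q.mean(0)-o["position"]; t=R.from_quat(o["ee_rot"]).as_matrix().T@c; print("   tool",t.round(4))
    j=np.array([.503,.2357]);a=-.129; v=q[:,:2]-j; print("   jig",(v@np.array([[np.cos(a),-np.sin(a)],[np.sin(a),np.cos(a)]])).round(4).tolist())
```

```text
base [[0.3999, 0.1984, 0.015], [0.414, 0.3043, 0.015]] [0.4069 0.2514 0.015 ] 0.1068
   tool [0.0724 0.0038 0.1284]
   jig [[-0.0975, -0.0502], [-0.0971, 0.0565]]
baseL [[0.5221, 0.1822, 0.015]] [0.5221 0.1822 0.015 ] 0.0
   tool [-0.0508 -0.0496  0.1284]
   jig [[0.0258, -0.0506]]
baseR [[0.569, 0.2893, 0.015]] [0.569  0.2893 0.015 ] 0.0
   tool [-0.0833  0.0627  0.1284]
   jig [[0.0586, 0.0616]]
railouter [[0.4124, 0.2192, 0.027], [0.4205, 0.2795, 0.027]] [0.4165 0.2493 0.027 ] 0.0609
   tool [0.0627 0.0031 0.1164]
   jig [[-0.0877, -0.028], [-0.0875, 0.0328]]
screws [[0.4325, 0.221, 0.027], [0.4394, 0.2726, 0.027]] [0.4359 0.2468 0.027 ] 0.052
   tool [0.043  0.0031 0.1164]
   jig [[-0.068, -0.0236], [-0.0678, 0.0284]]
boltheads [[0.4153, 0.206, 0.018], [0.4266, 0.2911, 0.018]] [0.421  0.2485 0.018 ] 0.0859
   tool [0.0581 0.0028 0.1254]
   jig [[-0.0832, -0.0408], [-0.0829, 0.0451]]
jaw end top [[0.439, 0.2326, 0.1657], [0.4419, 0.2548, 0.1657]] [0.4405 0.2437 0.1657] 0.0224
   tool [ 0.0381  0.0006 -0.0223]
   jig [[-0.0631, -0.0113], [-0.063, 0.0111]]
sole end [[0.4385, 0.228, 0.1377], [0.4426, 0.2591, 0.1377]] [0.4406 0.2435 0.1377] 0.0314
   tool [0.038  0.0005 0.0057]
   jig [[-0.063, -0.0159], [-0.0629, 0.0154]]
```

>>> step_arm(
  commands=[10,0,0.004,-0.03,0,0,0.001,10,0,0.004,-0.06,0,0,0.001,10,0,0.004,-0.09,0,0,0.001,10,0,0.004,-0.12,0,0,0.001,10,0,0.004,-0.14,0,0,0.001,10,0,0.004,-0.148,0,0,0.001,10,0,0.004,-0.148,0,0,0.001,10,0,0.004,-0.148,0,0,0.001,10,0,0.004,-0.148,0,0,0.001,10,0,0.004,-0.148,0,0,0.001],
)

```text
clock: 8.95
position: [0.478, 0.2414, 0.0548]
ee_rot: [0.063, 0.998, 0.0, 0.0]
ft_force: [0.5, 0.1, -4.6]
grip_width: 0.262
grasp_force: 79.0
```

Run:
```python
from h import *
import pickle
o=get_obs(); im=camera("wrist")[:,:,::-1]; t=camera("top")[:,:,::-1]; pickle.dump(o,open("o3.pkl","wb"))
a=cv2.resize(im[120:340,240:400],None,fx=2.7,fy=2.7,interpolation=cv2.INTER_CUBIC)
b=cv2.resize(t[190:310,165:255],None,fx=4,fy=4,interpolation=cv2.INTER_CUBIC)
b=np.vstack([b,np.zeros((a.shape[0]-b.shape[0],b.shape[1],3),np.uint8)])
cv2.imwrite("pics/w3.png",np.hstack([a,b])); print(a.shape,o["clock"],o["position"],o["ft_force"])
```

```text
(594, 432, 3) 8.95 [0.47802892 0.24139098 0.05479949] [ 0.4712354   0.13117034 -4.60604572]
```

View pics/w3.png

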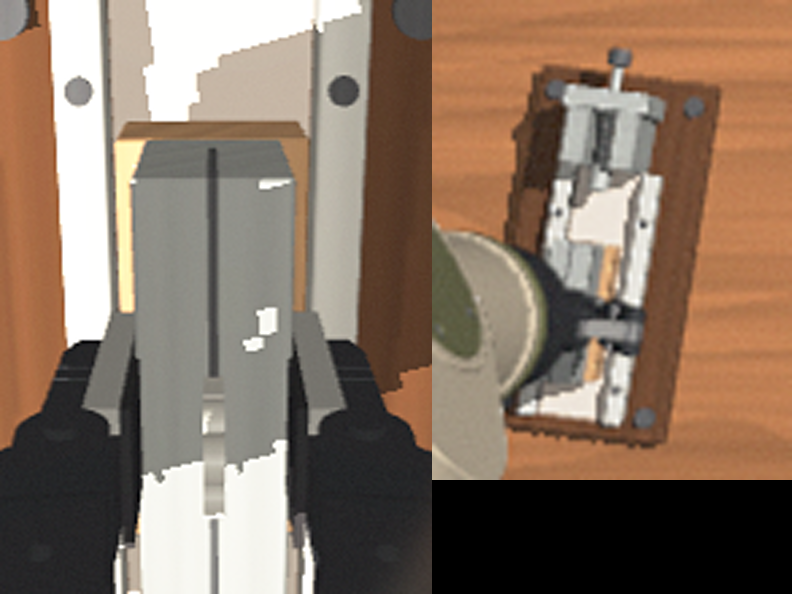

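In the close view the sole (118–308, centre ≈212) sits midway between the rail screws (78 and 344, centre 211) and parallel to the rails. I lower it onto the bed.

>>> step_arm(
  commands=[10,0,0,-0.005,0,0,0,10,0,0,-0.01,0,0,0,10,0,0,-0.014,0,0,0,10,0,0,-0.018,0,0,0,10,0,0,-0.021,0,0,0,10,0,0,-0.023,0,0,0,10,0,0,-0.025,0,0,0,10,0,0,-0.0265,0,0,0,10,0,0,-0.0265,0,0,0,10,0,0,-0.0265,0,0,0],
)

```text
clock: 10.3
position: [0.4779, 0.2413, 0.0386]
ee_rot: [0.064, 0.998, 0.0, 0.0]
ft_force: [-0.2, -1.1, -2.6]
grip_width: 0.262
grasp_force: 78.9
```

>>> step_arm(
  commands=[10,0,0,-0.0005,0,0,0,10,0,0,-0.001,0,0,0,10,0,0,-0.0015,0,0,0,10,0,0,-0.0015,0,0,0,10,0,0,-0.0015,0,0,0,10,0,0,-0.0015,0,0,0,10,0,0,-0.0015,0,0,0,10,0,0,-0.0015,0,0,0,10,0,0,-0.0015,0,0,0,10,0,0,-0.0015,0,0,0],
)

```text
clock: 11.55
position: [0.4782, 0.2415, 0.0386]
ee_rot: [0.064, 0.998, 0.0, 0.0]
ft_force: [-3.9, -2.1, 8.4]
grip_width: 0.264
grasp_force: 80.6
```

It rests on the bed, pressed down with about 12 N. I slide it along the channel axis.

>>> step_arm(
  commands=[10,0.006,-0.0008,0.0003,0,0,0,10,0.012,-0.0016,0.0005,0,0,0,10,0.018,-0.0023,0.0005,0,0,0,10,0.024,-0.0031,0.0005,0,0,0,10,0.03,-0.0039,0.0005,0,0,0,10,0.036,-0.0047,0.0005,0,0,0,10,0.042,-0.0054,0.0005,0,0,0,10,0.048,-0.0062,0.0005,0,0,0,10,0.048,-0.0062,0.0005,0,0,0,10,0.048,-0.0062,0.0005,0,0,0],
)

```text
clock: 12.8
position: [0.5076, 0.2381, 0.0386]
ee_rot: [0.063, 0.998, 0.001, 0.001]
ft_force: [0.8, 1.0, 4.7]
grip_width: 0.268
grasp_force: 80.1
```

>>> step_arm(
  commands=[10,0.003,-0.0004,0,0,0,0,10,0.006,-0.0008,0,0,0,0,10,0.009,-0.0012,0,0,0,0,10,0.012,-0.0016,0,0,0,0,10,0.014,-0.0018,0,0,0,0,10,0.016,-0.0021,0,0,0,0,10,0.016,-0.0021,0,0,0,0,10,0.016,-0.0021,0,0,0,0,10,0.016,-0.0021,0,0,0,0,10,0.016,-0.0021,0,0,0,0],
)

```text
clock: 14.05
position: [0.5148, 0.2371, 0.0386]
ee_rot: [0.063, 0.998, 0.0, -0.001]
ft_force: [-11.1, -0.3, 15.0]
grip_width: 0.265
grasp_force: 81.5
```

>>> step_arm(
  commands=[10,0.001,-0.0001,0.0004,0,0,0,10,0.002,-0.0003,0.0008,0,0,0,10,0.003,-0.0004,0.0008,0,0,0,10,0.004,-0.0005,0.0008,0,0,0,10,0.005,-0.0006,0.0008,0,0,0,10,0.006,-0.0008,0.0008,0,0,0,10,0.007,-0.0009,0.0008,0,0,0,10,0.007,-0.0009,0.0008,0,0,0,10,0.007,-0.0009,0.0008,0,0,0,10,0.007,-0.0009,0.0008,0,0,0],
)

```text
clock: 15.3
position: [0.5183, 0.2367, 0.0386]
ee_rot: [0.063, 0.998, 0.0, -0.002]
ft_force: [-12.4, 0.7, 12.3]
grip_width: 0.263
grasp_force: 81.1
```

>>> step_arm(
  commands=[10,0.001,-0.0001,0.0003,0,0,0,10,0.002,-0.0003,0.0005,0,0,0,10,0.003,-0.0004,0.0005,0,0,0,10,0.004,-0.0005,0.0005,0,0,0,10,0.005,-0.0006,0.0005,0,0,0,10,0.005,-0.0006,0.0005,0,0,0,10,0.005,-0.0006,0.0005,0,0,0,10,0.005,-0.0006,0.0005,0,0,0,10,0.005,-0.0006,0.0005,0,0,0,10,0.005,-0.0006,0.0005,0,0,0],
)

```text
clock: 16.55
position: [0.521, 0.2363, 0.0386]
ee_rot: [0.063, 0.998, -0.0, -0.002]
ft_force: [-13.5, 0.8, 11.1]
grip_width: 0.263
grasp_force: 80.9
```

>>> step_arm(
  commands=[10,0.001,-0.0001,0,0,0,0,10,0.002,-0.0003,0,0,0,0,10,0.003,-0.0004,0,0,0,0,10,0.003,-0.0004,0,0,0,0,10,0.003,-0.0004,0,0,0,0,10,0.003,-0.0004,0,0,0,0,10,0.003,-0.0004,0,0,0,0,10,0.003,-0.0004,0,0,0,0,10,0.003,-0.0004,0,0,0,0,10,0.003,-0.0004,0,0,0,0],
)

```text
clock: 17.8
position: [0.5226, 0.2362, 0.0386]
ee_rot: [0.063, 0.998, -0.0, -0.002]
ft_force: [-13.7, 1.7, 11.8]
grip_width: 0.265
grasp_force: 81.0
```

>>> step_arm(
  commands=[10,0.001,-0.0001,0,0,0,0,10,0.002,-0.0003,0,0,0,0,10,0.003,-0.0004,0,0,0,0,10,0.003,-0.0004,0,0,0,0,10,0.003,-0.0004,0,0,0,0,10,0.003,-0.0004,0,0,0,0,10,0.003,-0.0004,0,0,0,0,10,0.003,-0.0004,0,0,0,0,10,0.003,-0.0004,0,0,0,0,10,0.003,-0.0004,0,0,0,0],
)

```text
clock: 19.05
position: [0.5228, 0.2361, 0.0386]
ee_rot: [0.063, 0.998, -0.0, -0.004]
ft_force: [-21.3, 0.6, 19.7]
grip_width: 0.26
grasp_force: 82.1
```

Run:
```python
from h import *
o=get_obs(); im=camera("wrist")[:,:,::-1]; t=camera("top")[:,:,::-1]; s=camera("scene")[:,:,::-1]
b=cv2.resize(t[190:310,170:255],None,fx=4.5,fy=4.5,interpolation=cv2.INTER_CUBIC)
c=cv2.resize(s[240:350,370:460],None,fx=4.5,fy=4.5,interpolation=cv2.INTER_CUBIC)
c=np.vstack([c,np.zeros((b.shape[0]-c.shape[0],c.shape[1],3),np.uint8)])
cv2.imwrite("pics/e1.png",np.hstack([b,c])); cv2.imwrite("pics/w4.png",im); print(b.shape,c.shape,o)
```

```text
(540, 382, 3) (540, 405, 3) {'clock': 19.05, 'joint_pos': array([-0.65087968,  0.41060629,  0.17963425,  1.7999807 , -0.09247049,
        0.94610645,  1.01447823]), 'joint_velocities': array([-0.00047545, -0.00061754, -0.0023868 ,  0.00021491, -0.00034577,
       -0.0006381 , -0.00021728]), 'tau': array([  5.09788603, -51.79838777,   9.08927053, -35.78853607,
         2.51430698,  -6.1379756 ,   0.08657444]), 'position': array([0.52279642, 0.23612317, 0.03859164]), 'ee_rot': array([ 6.25231550e-02,  9.98035505e-01, -3.29448329e-04, -3.98470592e-03]), 'ft_force': array([-21.27505717,   0.56558129,  19.73723481]), 'torque': array([ 0.1570681 ,  4.2898798 , -0.08855766]), 'grasp_force': 82.12769150733948, 'grip_width': 0.2597309579626829}
```

View pics/e1.png

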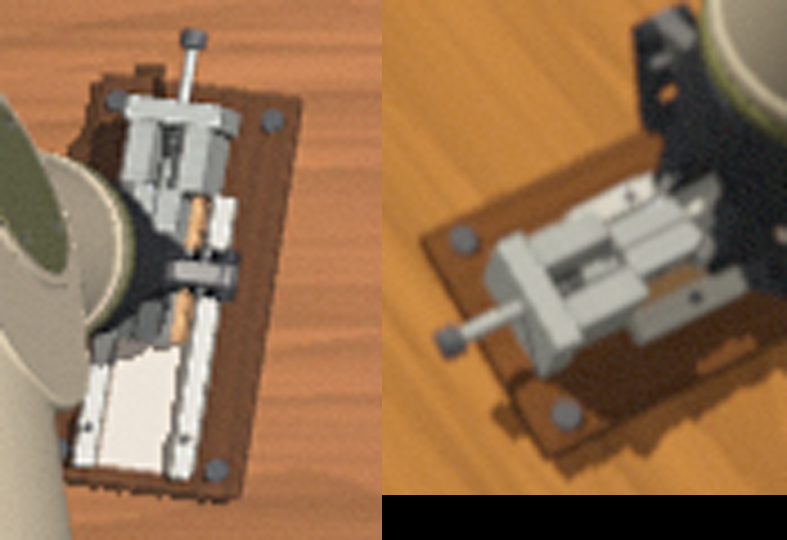

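The spindle knob is pushed out at the back and the shuttle's end meets the cheeks. The last 1.8 mm commanded gave only 0.2 mm, so it is on the stop. The tool has pitched about 0.008 rad nose-down, so I correct that and firm up the push.

>>> step_arm(
  commands=[10,0.0005,-0.0001,0,-0.0001,-0.0008,0,10,0.001,-0.0001,0,-0.0002,-0.0016,0,10,0.0015,-0.0002,0,-0.0003,-0.0025,0,10,0.0015,-0.0002,0,-0.0003,-0.0025,0,10,0.0015,-0.0002,0,-0.0003,-0.0025,0,10,0.0015,-0.0002,0,-0.0003,-0.0025,0,10,0.0015,-0.0002,0,-0.0003,-0.0025,0,10,0.0015,-0.0002,0,-0.0003,-0.0025,0,10,0.0015,-0.0002,0,-0.0003,-0.0025,0,10,0.0015,-0.0002,0,-0.0003,-0.0025,0],
)

```text
clock: 20.45
position: [0.5229, 0.2361, 0.0386]
ee_rot: [0.062, 0.998, -0.001, -0.001]
ft_force: [-25.7, -0.4, 23.4]
grip_width: 0.266
grasp_force: 82.6
```

>>> step_arm(
  commands=[10,0,0,0.0005,0,0,0,10,0,0,0.001,0,0,0,10,0,0,0.0015,0,0,0,10,0,0,0.0015,0,0,0,10,0,0,0.0015,0,0,0,10,0,0,0.0015,0,0,0,10,0,0,0.0015,0,0,0,10,0,0,0.0015,0,0,0,10,0,0,0.0015,0,0,0,10,0,0,0.0015,0,0,0],
)

```text
clock: 21.7
position: [0.5229, 0.2361, 0.0386]
ee_rot: [0.062, 0.998, -0.001, -0.001]
ft_force: [-20.6, 1.1, 14.0]
grip_width: 0.264
grasp_force: 81.2
```

Run:
```python
from h import *
o=get_obs(); print(o["position"],o["ee_rot"],o["ft_force"])
im=camera("wrist")[:,:,::-1]; cv2.imwrite("pics/w5.png",cv2.resize(im[60:340,200:440],None,fx=2.1,fy=2.1,interpolation=cv2.INTER_CUBIC))
```

```text
[0.52287861 0.23607241 0.03859586] [ 6.24140440e-02  9.98049701e-01 -7.97972485e-04 -8.03027534e-04] [-20.59148567   1.11686849  13.99592573]
```

View pics/w5.png

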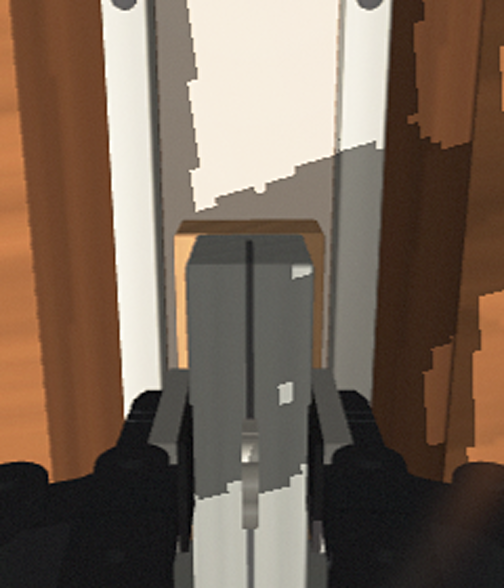

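The shuttle is parallel to the rails and midway between them, its sole (175–324) flat on the liner. I add a little push and hand in.

>>> step_arm(
  commands=[10,0.0005,-0.0001,0,0,0,0,10,0.001,-0.0001,0,0,0,0,10,0.0015,-0.0002,0,0,0,0,10,0.0015,-0.0002,0,0,0,0,10,0.0015,-0.0002,0,0,0,0,10,0.0015,-0.0002,0,0,0,0,10,0.0015,-0.0002,0,0,0,0,10,0.0015,-0.0002,0,0,0,0,10,0.0015,-0.0002,0,0,0,0,10,0.0015,-0.0002,0,0,0,0],
)

```text
clock: 23.0
position: [0.5229, 0.2361, 0.0386]
ee_rot: [0.062, 0.998, -0.001, -0.002]
ft_force: [-26.3, 1.8, 17.4]
grip_width: 0.262
grasp_force: 81.8
```

Run:
```python
from workcell import *
o=get_obs(); print(o["position"],o["ee_rot"],o["ft_force"])
if -34<o["ft_force"][0]<-18: print(hand_in())
```

```text
[0.52289447 0.23609456 0.03859626] [ 6.22820564e-02  9.98056803e-01 -9.12227358e-04 -1.65275193e-03] [-26.28720392   1.76521792  17.44893174]
the job is handed in; nothing more can be done
None
```

The job is handed in at 23 s: the shuttle lies flat in the channel, pressed on the stop at about 26 N and still gripped, and the arm never went near the file, block or jar.

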